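# Set a lab pump's pressure dial: to the stop, four clicks back, lock

### The job

Set the pump's pressure: turn the black dial clockwise (seen from above) gently until you feel it come firmly up against its stop, without forcing it, then turn it back anticlockwise by exactly four clicks and let go. Then swing the lock lever beside it fully across to the far side of the pump, and leave the other things on the bench alone.

Things in the scene. Friction and masses are not known exactly. Their poses are not given: they have to be found in the camera images.
- deck (a point): middle of the flat white top (100 mm above the bench) of the pump cabinet, a fixed box 200 mm deep (x) by 290 mm wide (y), yawed on the bench. x points from the pump's front to its far side (two brass roller heads stick out there), y to its left, z up. The dial's upright axis is at (0, +70) mm from this point, the lever's pivot at (0, -80, +22) mm.
- dial_grip (a point): point on the dial's upright axis, 30 mm above the deck, the height to grip. The dial is a round fluted black knob 42 mm in diameter, from 10 to 46 mm above the deck, on a steel skirt 68 mm in diameter (4 to 10 mm above the deck); it only turns. x turns with the dial, along the light pointer line on its top; z up.
- dog: finger on the dial's shaft inside the cabinet (unseen) that meets the stop; origin on the dial's axis at bench height, x along the pointer. The stop's angle is hidden and differs each time: 15 to 125 deg clockwise of the start, it can only be felt. The stop gives 0.04 rad per 0.2 N m and springs back; 0.2 to 0.35 N m in all is firm enough, over 0.6 N m bends it.
- tab: cam on the dial's shaft, hidden inside the cabinet; same origin and axes as the dog. It touches (lightly, about 0.5 N) only the pump's set-point switch, and only when the dial stands four clicks back from the stop. Out of sight and reach.
- dial (a joint): angle of the dial, rad, growing anticlockwise seen from above; 0 when its pointer is along the deck's x: no relation to the stop. It clicks 18 times a turn (20 deg, 0.349 rad a click), in spring detents that hold it and take about 0.07 N m to leave. At the stop it also lies in a detent, so four clicks back is 80 deg (1.396 rad) anticlockwise of the stop.
- lock (a joint): lock lever, rad: 0 leaning to the pump's front (unlocked; it starts between 0 and 0.2), 1.0, its end of travel, leaning to the far side (locked), about the pump's y axis. It stays where it is left and needs about 0.06 N m (1 to 2 N at its tip).
- lock_tip (a point): centre of the black ball, 26 mm in diameter, at the end of the lock lever, 50 mm from the pivot; a thin steel rod 10 mm in diameter joins it to a dark block 70 x 50 mm, 25 mm high on the deck. At joint value 0 the ball is 24 mm to the front of the pivot and 66 mm above the deck, at 1.0 it is 24 mm to the far side.
- vial: bystander: amber vial with black cap, 26 mm in diameter, 45 mm high, on the deck near its far edge, between dial and lever; origin under its centre
- driver: bystander: screwdriver 170 mm long lying on the bench before the pump's front
- beaker: bystander: glass beaker 68 mm in diameter, 85 mm high; origin under its centre
- reagent: bystander: white plastic bottle 70 mm in diameter, 130 mm high; origin under its centre
- amber: bystander: amber jar 60 mm in diameter, 100 mm high; origin under its centre
- dish: bystander: glass dish 90 mm in diameter, 18 mm high; origin under its centre
- wrench: bystander: steel wrench 150 mm long lying on the bench along the pump's right-hand side

How it is judged:
On the way, in this order (a step that is already met when the one before it is completed fails the run):
1. the dial is turned clockwise and held firmly against its stop (over 3 N on the stop) (contact force between dog and anything else above 3 N), for 0.1 s.
2. the dial is turned back to the fourth click from the stop and let go (contact force between tab and anything else above 0.1 N and contact force between the fingers and anything else below 0.2 N), for 0.2 s.
3. the lock lever is swung fully to the far side (value of joint lock above 0.92 rad), for 0.1 s.
At the end, for the whole second after the job is handed in: The dial rests at the fourth click back from its stop (within about 7 degrees, where its cam touches the set-point switch), and the lock lever is fully at the far side (over 0.92 of its 1.0 rad) (contact force between tab and anything else above 0.1 N and value of joint lock above 0.92 rad and velocity of joint dial between -0.05 and 0.05 rad/s).
It fails at once if the stop is forced (over 25 N on it, about 0.7 N m at the dial) (contact force between dog and anything else above 25 N).
It fails at once if a bystander is shifted by more than 40 mm (distance of any of vial, driver, beaker, reagent, amber, dish, wrench from where it was at the start of the episode above 0.04 m).
It fails at once if a bystander is tipped over (angle between any of vial, beaker, reagent, amber's own z axis and vertical above 0.6 rad).
It also fails if it takes over 72 s, if anything falls off the work surface, if the arm or the gripper's body presses on something with over 40 N, if the wrist force passes 120 N, or if a joint passes its speed limit or range.

### The arm

A 6-joint arm with a two-finger parallel gripper is mounted at the origin on the work surface. World frame = base frame: x ahead of the robot, y to its left, z up, the work surface at z = 0. Lengths are in m, angles in rad, forces in N, time in s.
With the tool pointing down it reaches from about 0.35 to 0.975 m from the base axis. Payload 4.9 kg.
Tool frame: the origin (TCP) lies at the very end of the fingers, on their centre line; the grasp point (between the pads) lies 19 mm behind it (pinch_z is the distance from the TCP to the grasp point, in m); z points along the fingers, y is the line along which they close (so a half turn about z gives the same grasp; the last joint's range is limited). The gripper opens to 85 mm and grips with 20 to 120 N. Pads are 22 mm wide; open, the fingers measure 114 mm over their backs; the gripper's body (76 mm by 85 mm) begins 54 mm behind the grasp point. The pads swing forward as they close: fully open they stand 13 mm farther back than shut.
Start: joints at [-1.382, 0.053, 1.613, -0, 1.476, -0.119], TCP at [0.189, -0.596, 0.231] pointing down, gripper open.
Joint ranges: [-3.01, 3.01], [-1.01, 2.22], [0.06, 2.58], [-1.02, 4.17], [0.09, 2.62], [-3.14, 3.14]. Speed limits (rad/s): [2.57, 2.57, 3.14, 3.14, 3.14, 3.14].

### API

Orientations are given as a unit quaternion [w, x, y, z].
In Python, from plant import * gives the robot as it stands. The module is installed in compiled form; this text tells all that it offers.
- The arm moves only by the tool play_rows, never from a script. Its arguments are lists of equal length, an entry for each row: "linear": the shift along the world's x, y, z in m, a list of three; "turn": the turn about the world's z in degrees. A call has 1 to 8 rows; each row shifts and turns the commanded pose from where the row before left it; what a row does not reach is not made up. A row lasts 1/8 s, in which the tool goes at most 62.5 mm and 10.7 degrees, less where a joint would pass 70% of its speed; a pose out of reach is approached as far as the arm can. A call is refused whole if a number of a shift passes 0.0625 or a number of a turn 10.7, either way. A call with a gripper value outside its range is refused whole. "hand" is the finger opening in m, from 0 to 0.0854, set as the call begins (left out, the last holds). The fingers move at their own pace and stop on an object; the grip force is fixed at half the most. Time passes only in rows, so rows that do not move let the fingers close. It gives the time, the measured TCP pose, the force, the opening and the grip force at its end, in the units of the state.
- state(): the state, without advancing time (a new reading comes with each control period).
- grab_frame(name): name is "scene" or "top" or "wrist"; returns the picture (420x560x3 uint8, red, green, blue); there is no depth.
- camera_info(name): a dict with "camera_matrix" (3x3 intrinsics, pixels), "origin" and "attitude" of the camera in the world; the wrist camera has in their place "mount" (4x4, takes a point from camera to tool coordinates, whose origin is the TCP and whose axes are the flange's). Camera axes: x right, y down, z forward; pixel columns grow to the right and rows downward; lengths in m; the calibration is good to about 2 mm. A picture is of the moment at which its call begins: read the wrist's pose just before it. camera_info takes no time and is no camera call.
- job_done(): hands the job in; it is judged then, once.
Trained networks look in the newest picture that a camera, given by its name, has taken for a name from the list of things; names that differ only in an ending like _2 or _b are one class to them, and where a whole thing is asked for, a point or a joint stands for the part that bears it (a point fixed in the world has none). Each returns a list of dicts, best first, with "p" (0 to 1); they miss things now and then, are a little off and sometimes report something else, mostly with a low value. They report only what shows in the picture. A call takes as long as a camera call.
- trace(camera, thing): "region" (420x560 bool, what is visible of it) and "location" ([column, row] in pixels, amid what is visible of it).
The state is a dict: "time": time; "joint_pos": joint angles; "joint_vel": joint speeds; "joint_efforts": joint torques, N m; "tool_pos": TCP position; "tool_rot": TCP orientation; "contact_force": force on the tool from outside, world axes, zero at the start; "ft_torque": the same for the moment, N m; "gripper_width": opening from 0.0 (shut) to 1.0 (fully open); "grasp_force": force on a finger pad.
Only numpy, scipy, OpenCV 4.12 (cv2) and the standard library are available. Lean on these libraries where they do the work, as an engineer would, in place of code of your own. Each camera call takes 0.05 s, during which the arm holds its last target. There are 200 camera calls.

## Working session

There is one attempt and no reset: what is moved stays moved. The work goes in short steps, Python scripts to look and compute and a tool call to move; the robot and the scene stay as the last step left them, time stands still between calls to the robot, and variables do not carry over. Pictures are saved under pics/ and viewed, at most 10 in all, crops included, and the job is handed in when it is done.

Besides the shell and the picture viewer there is one more tool, called after "Request:" as name(argument=value, ...), one argument or row to a line, values as JSON. play_rows: Moves the arm, as the interface text tells. Its arguments: {"type":"object","properties":{"linear":{"type":"array","items":{"type":"array","items":{"type":"number"}}},"turn":{"type":"array","items":{"type":"number"}},"hand":{"type":"number"}},"required":["linear","turn"]}

```bash
mkdir -p pics; python3 - <<'E'
from plant import *
import cv2,numpy as np
s=state();print({k:np.round(v,3) for k,v in s.items()})
for n in("scene","top"):
    im=grab_frame(n);cv2.imwrite(f"pics/{n}0.png",im[:,:,::-1])
    c=camera_info(n);print(n,c)
    for t in("dial_grip","lock_tip","vial","deck","beaker","reagent","amber","dish"):
        r=trace(n,t)
        print(t,[(round(float(d['p']),2),np.round(d['location'],1),int(d['region'].sum())) for d in r[:2]])
print(camera_info("wrist"))
E
```

```text
{'time': np.float64(0.0), 'joint_pos': array([-1.382,  0.053,  1.614, -0.   ,  1.476, -0.119]), 'joint_vel': array([ 0.001,  0.   , -0.001,  0.001, -0.001,  0.003]), 'joint_efforts': array([ 1.0000e-03, -3.9368e+01, -3.7017e+01, -0.0000e+00,  7.0000e-03,
        0.0000e+00]), 'tool_pos': array([ 0.189, -0.595,  0.23 ]), 'tool_rot': array([-0.001,  0.988,  0.153, -0.   ]), 'contact_force': array([ 0.768,  0.644, -0.725]), 'ft_torque': array([-0.019,  0.007,  0.059]), 'grasp_force': np.float64(0.0), 'gripper_width': np.float64(1.002)}
scene {'camera_matrix': array([[480.35813226,   0.        , 272.60272195],
       [  0.        , 480.35813226, 205.02669168],
       [  0.        ,   0.        ,   1.        ]]), 'origin': array([ 0.89869945, -0.6567583 ,  0.94262097]), 'attitude': array([-0.34387226,  0.90655181,  0.22885552, -0.08683797])}
dial_grip [(0.86, array([296.8, 160.3]), 548), (0.25, array([370.6, 151. ]), 512)]
lock_tip [(0.67, array([295.3, 200.1]), 9532)]
vial [(0.57, array([325.7, 181.2]), 193)]
deck [(0.85, array([293.8, 199.7]), 9578)]
beaker [(0.75, array([208.2, 392.3])
[... 765 characters left out ...]
.5]), 659)]
reagent [(0.71, array([131.1, 255. ]), 871)]
amber [(0.9, array([447.9, 272.5]), 720)]
dish [(0.85, array([136. , 193.5]), 764), (0.54, array([310.1, 204. ]), 425)]
{'camera_matrix': array([[364.55141075,   0.        , 280.78802753],
       [  0.        , 364.55141075, 205.70246295],
       [  0.        ,   0.        ,   1.        ]]), 'mount': array([[ 8.68769405e-05, -9.54554528e-01, -2.98036315e-01,
         7.72927573e-02],
       [ 9.99999893e-01,  2.18188501e-04, -4.07319124e-04,
         1.31537059e-03],
       [ 4.53836411e-04, -2.98036248e-01,  9.54554445e-01,
        -1.42511203e-01],
       [ 0.00000000e+00,  0.00000000e+00,  0.00000000e+00,
         1.00000000e+00]])}
```

```bash
cat > h.py <<'E'
import numpy as np,cv2
from scipy.spatial.transform import Rotation as R
def q(a): return R.from_quat([a[1],a[2],a[3],a[0]])
def ray(c,px,z,rot=None,o=None):
    """pixel -> world at height z"""
    rot=q(c['attitude']).as_matrix() if rot is None else rot
    o=c['origin'] if o is None else o
    d=rot@np.linalg.inv(c['camera_matrix'])@np.r_[px,1.]
    return o+d*(z-o[2])/d[2]
def proj(c,P,rot=None,o=None):
    rot=q(c['attitude']).as_matrix() if rot is None else rot
    o=c['origin'] if o is None else o
    p=c['camera_matrix']@(rot.T@(np.asarray(P)-o)); return p[:2]/p[2]
def wrist(c,s):
    T=np.eye(4);T[:3,:3]=q(s['tool_rot']).as_matrix();T[:3,3]=s['tool_pos'];M=T@c['mount'];return M[:3,:3],M[:3,3]
E
python3 - <<'E'
import cv2,numpy as np
a=cv2.imread('pics/top0.png')[130:330,90:370];cv2.imwrite('pics/topc.png',cv2.resize(a,None,fx=2.85,fy=2.85,interpolation=cv2.INTER_CUBIC))
from plant import *
from h import *
for n,d,v in(("scene",(296.8,160.3),(325.7,181.2)),("top",(216.9,229.5),(231.8,190.2))):
    c=camera_info(n);print(n,"dial",ray(c,d,.14),"vial",ray(c,v,.135))
c=camera_info("top");print("ball",ray(c,(277.9,209.2),.166))
r=trace("top","deck")
m=r[0]['region'].astype('uint8');p=cv2.boxPoints(cv2.minAreaRect(cv2.findNonZero(m)));print(p,[ray(c,x,.1).round(3) for x in p])
for t,z in(("beaker",.08),("reagent",.13),("amber",.1),("dish",.018)): print(t,[ray(c,d['location'],z).round(3) for d in trace("top",t)[:1]])
E
```

```text
scene dial [0.54386012 0.12518057 0.14      ] vial [0.63326404 0.09819932 0.135     ]
top dial [0.5241214  0.14793541 0.14      ] vial [0.62416518 0.11283893 0.135     ]
ball [ 0.5649863  -0.00114006  0.166     ]
[[171.48254 194.30278]
 [279.35226 154.35103]
 [311.58386 241.37636]
 [203.71414 281.32812]] [array([0.627, 0.272, 0.1  ]), array([ 0.73 , -0.008,  0.1  ]), array([ 0.496, -0.084,  0.1  ]), array([0.403, 0.185, 0.1  ])]
beaker [array([ 0.631, -0.415,  0.08 ])]
reagent [array([0.468, 0.356, 0.13 ])]
amber [array([ 0.411, -0.417,  0.1  ])]
dish [array([0.656, 0.392, 0.018])]
```

View pics/topc.png

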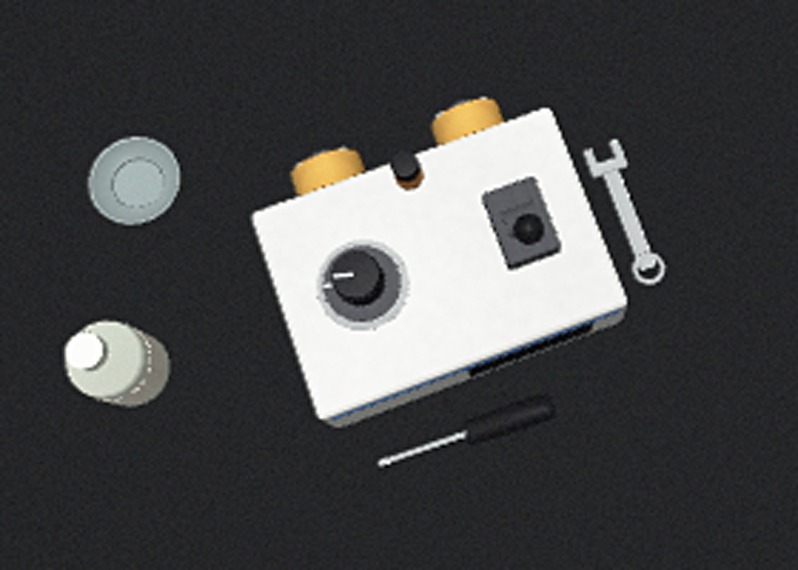

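View pics/scene0.png

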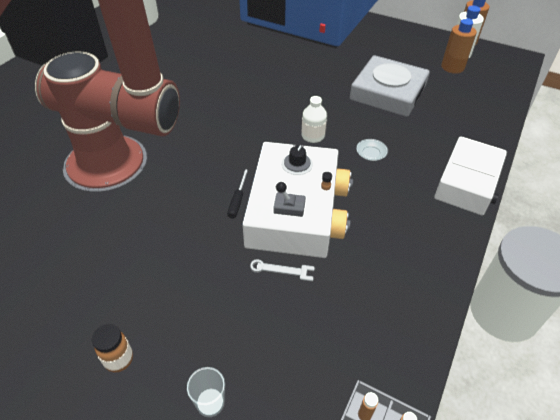

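The top crop shows the deck corners near crop px (253,214), (550,108), (627,305) and (322,418). The dial top is at (358,277), with its pointer towards image left. The ball is at (528,229) and the vial at (405,165). The scene picture shows the same layout, with the vial near the roller side.

```bash
cat >> h.py <<'E'
def deckfit(c,pix,loc,rot=None,o=None):
    from scipy.optimize import least_squares
    def P(p): 
        return np.array([[p[0]+np.cos(p[2])*l[0]-np.sin(p[2])*l[1],p[1]+np.sin(p[2])*l[0]+np.cos(p[2])*l[1],.1+l[2]] for l in loc])
    f=lambda p:np.concatenate([proj(c,x,rot,o)-y for x,y in zip(P(p),pix)])
    r=least_squares(f,[.56,.09,-.35],loss='soft_l1');return r.x,r.fun.reshape(-1,2).round(1)
E
python3 - <<'E'
from plant import *
from h import *
c=camera_info("top")
pix=[np.array(p)/2.85+[90,130] for p in((253,214),(550,108),(627,305),(322,418),(358,277),(364,286))]
loc=[(.1,.145,0),(.1,-.145,0),(-.1,-.145,0),(-.1,.145,0),(0,.07,.046),(0,.07,.008)]
p,r=deckfit(c,pix,loc);print(p,r.tolist())
Rz=lambda l:p[:2]+np.array([[np.cos(p[2]),-np.sin(p[2])],[np.sin(p[2]),np.cos(p[2])]])@l
print("dial",Rz([0,.07]),"pivot",Rz([0,-.08]),"dir",np.cos(p[2]),np.sin(p[2]))
print("ball",ray(c,np.array((528,229))/2.85+[90,130],.166))
E
```

```text
[0.55262064 0.08476739 0.34138254] [[-1.1, -0.1], [0.7, -1.1], [2.1, 0.2], [-0.6, 2.1], [-0.2, -0.2], [-0.0, -0.3]]
dial [0.52918533 0.15072788] pivot [0.57940386 0.00938398] dir 0.9422927039069029 0.3347901733381938
ball [0.56229556 0.00521952 0.166     ]
```

Request:
play_rows(
  linear=[
    [0.02,0.045,0.01],
    [0.02,0.045,0.01],
    [0.02,0.045,0.01],
    [0.02,0.045,0.01],
    [0.02,0.045,0.01],
    [0.02,0.045,0.01],
    [0.02,0.045,0.005],
    [0.02,0.045,0.005],
  ],
  turn=[5.75,5.75,5.75,5.75,5.75,5.75,5.75,5.75],
  hand=0.085,
)

```text
time: 2.15
tool_pos: [0.3497, -0.2342, 0.3018]
tool_rot: [0.001, 0.849, 0.528, 0.0]
contact_force: [0.8, 0.9, -0.3]
gripper_width: 0.994
grasp_force: 0.0
```

Request:
play_rows(
  linear=[
    [0.024,0.05,0],
    [0.024,0.05,0],
    [0.024,0.05,0],
    [0.024,0.05,0],
    [0.024,0.05,0],
    [0.024,0.05,0],
    [0.024,0.05,0],
    [0.012,0.036,0],
  ],
  turn=[5.75,5.75,5.75,5.75,5.75,5.75,5.75,5.75],
)

```text
time: 3.15
tool_pos: [0.5299, 0.1526, 0.3011]
tool_rot: [-0.0, 0.574, 0.819, -0.0]
contact_force: [-0.6, 0.3, 0.1]
gripper_width: 0.996
grasp_force: 0.0
```

Request:
play_rows(
  linear=[
    [0,0,0],
    [0,0,0],
  ],
  turn=[0,0],
)

```text
time: 3.4
tool_pos: [0.5292, 0.15, 0.3012]
tool_rot: [0.0, 0.576, 0.817, -0.0]
contact_force: [-0.1, 0.0, -0.1]
gripper_width: 0.994
grasp_force: 0.0
```

```bash
python3 - <<'E'
from plant import *
from h import *
s=state();print({k:np.round(v,3) for k,v in s.items()})
im=grab_frame("wrist");cv2.imwrite("pics/w1.png",im[:,:,::-1])
c=camera_info("wrist");rot,o=wrist(c,s);print("cam",o)
for t,z in(("dial_grip",.14),("vial",.12),("lock_tip",.166)):
    for d in trace("wrist",t)[:2]: print(t,d['p'],np.round(d['location'],1),ray(c,d['location'],z,rot,o),d['region'].sum())
E
```

```text
{'time': np.float64(3.4), 'joint_pos': array([ 0.141, -0.158,  1.701, -0.   ,  1.6  , -0.201]), 'joint_vel': array([-0.019, -0.014,  0.007,  0.001,  0.001,  0.001]), 'joint_efforts': array([ 6.8500e-01, -3.0565e+01, -3.8029e+01,  3.3000e-02, -1.1000e-02,
       -1.0000e-03]), 'tool_pos': array([0.529, 0.15 , 0.301]), 'tool_rot': array([ 0.   ,  0.576,  0.817, -0.   ]), 'contact_force': array([-0.097,  0.002, -0.054]), 'ft_torque': array([ 0.021, -0.021, -0.05 ]), 'grasp_force': np.float64(0.0), 'gripper_width': np.float64(0.994)}
cam [0.50465601 0.221181   0.44369365]
dial_grip 0.79 [282.9 174.2] [0.52919107 0.15856919 0.14      ] 4031
lock_tip 0.88 [261.1 348.8] [0.5630748  0.00456952 0.166     ] 824
lock_tip 0.7 [159.6 210.1] [0.44392549 0.10318385 0.166     ] 1827
```

View pics/w1.png

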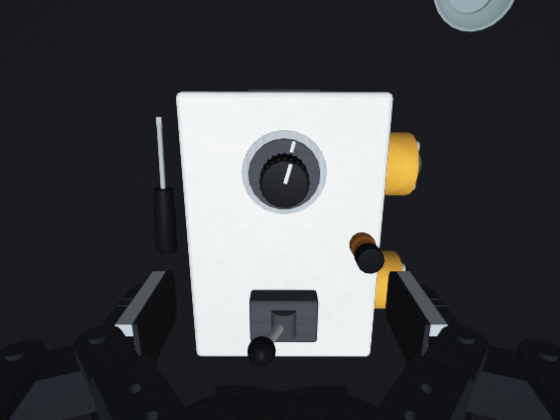

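The wrist picture shows the deck corners at about (178,94), (392,94), (370,356) and (197,356). The skirt centre is near (284.5,172) and the ball at (261,350). The vial cap is at (370,258) and the screwdriver lies off the deck.

```bash
python3 - <<'E'
from plant import *
from h import *
s=state();c=camera_info("wrist");rot,o=wrist(c,s)
im=cv2.imread("pics/w1.png");g=cv2.cvtColor(im,cv2.COLOR_BGR2GRAY)
# knob top (darkest) and skirt (outline) in the dial window
w=g[125:220,235:335]
for nm,m in(("knob",w<45),("skirt",w<225)):
    cs=cv2.findContours(m.astype('uint8'),cv2.RETR_EXTERNAL,cv2.CHAIN_APPROX_NONE)[0];k=max(cs,key=cv2.contourArea)
    e=cv2.fitEllipse(cv2.convexHull(k));print(nm,np.add(e[0],[235,125]),e[1])
    if nm=="skirt": sk=np.add(e[0],[235,125])
pix=[(178,94),(392,94),(370,356),(197,356),sk]
loc=[(-.1,.145,0),(.1,.145,0),(.1,-.145,0),(-.1,-.145,0),(0,.07,.008)]
p,r=deckfit(c,pix,loc,rot,o);print(p,r.tolist())
M=np.array([[np.cos(p[2]),-np.sin(p[2])],[np.sin(p[2]),np.cos(p[2])]])
for n,l in(("dial",[0,.07]),("pivot",[0,-.08])):print(n,p[:2]+M@l)
print("skirt ray",ray(c,sk,.107,rot,o))
b=ray(c,(261,350),.167,rot,o);print("ball",b,"deck coords",M.T@(b[:2]-p[:2]));v=ray(c,(370,258),.145,rot,o);print("vial",v,M.T@(v[:2]-p[:2]))
E
```

```text
knob [284.06947327 180.12357712] (50.034706115722656, 54.281211853027344)
skirt [283.69734573 171.52577209] (84.05340576171875, 85.30878448486328)
[0.55665873 0.08457694 0.34216747] [[-5.2, -1.9], [2.8, -2.1], [1.2, 2.5], [-1.4, 2.9], [0.1, 3.9]]
dial [0.53317165 0.15051901]
pivot [0.58350111 0.00921457]
skirt ray [0.53191604 0.15384429 0.107     ]
ball [0.56324065 0.00329049 0.167     ] deck coords [-0.02107365 -0.07878267]
vial [0.62879311 0.11268091 0.145     ] [0.07738244 0.00227155]
```

Request:
play_rows(
  linear=[
    [0.002,0.002,-0.02],
    [0,0,-0.02],
    [0,0,-0.02],
    [0,0,-0.02],
    [0,0,-0.02],
    [0,0,0],
    [0,0,0],
  ],
  turn=[0,0,0,0,0,0,0],
)

```text
time: 4.47
tool_pos: [0.5317, 0.1525, 0.2019]
tool_rot: [0.0, 0.576, 0.817, 0.0]
contact_force: [0.1, 1.1, -0.3]
gripper_width: 0.993
grasp_force: 0.0
```

```bash
python3 - <<'E'
from plant import *
from h import *
s=state();print({k:np.round(s[k],4) for k in("tool_pos","tool_rot","contact_force","ft_torque")})
im=grab_frame("wrist")[:,:,::-1].copy();cv2.imwrite("pics/w2.png",im)
c=camera_info("wrist");rot,o=wrist(c,s)
g=cv2.cvtColor(im,cv2.COLOR_BGR2GRAY)
for x,y in((.529,.151),(.531,.152),(.533,.1505)):
    print(proj(c,(x,y,.146),rot,o),proj(c,(x,y,.107),rot,o))
x,y=.531,.152
t=np.linspace(0,2*np.pi,60)
for r,z,col in((.021,.146,(0,0,255)),(.034,.110,(0,255,0))):
    pts=np.array([proj(c,(x+r*np.cos(a),y+r*np.sin(a),z),rot,o) for a in t]);cv2.polylines(im,[np.int32(pts*8)],True,col,1,cv2.LINE_AA,3)
a,b=map(int,proj(c,(x,y,.13),rot,o));cr=im[max(0,b-100):b+100,a-130:a+130];print(a-130,max(0,b-100))
cv2.imwrite("pics/w2c.png",cv2.resize(cr,None,fx=3,fy=3,interpolation=cv2.INTER_CUBIC))
E
```

```text
{'tool_pos': array([0.5317, 0.1525, 0.2019]), 'tool_rot': array([4.000e-04, 5.762e-01, 8.173e-01, 3.000e-04]), 'contact_force': array([ 0.0582,  1.1166, -0.3453]), 'ft_torque': array([ 0.0105,  0.0473, -0.0221])}
[273.6882362  227.80855087] [274.61210582 207.43044209]
[277.5055487  227.37098764] [277.85933279 207.05207146]
[279.88212625 230.71872689] [279.88081592 209.95188823]
147 118
```

View pics/w2c.png

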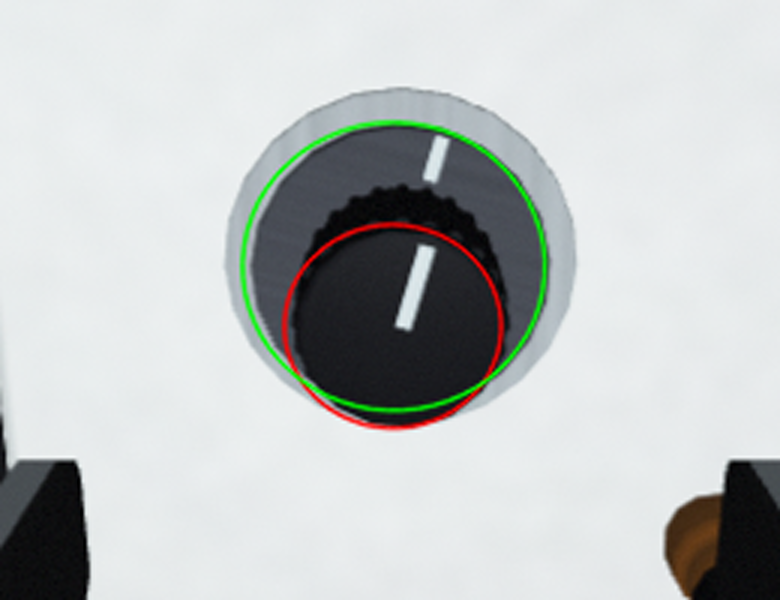

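The overlay nearly matches: the skirt and knob sit about 1 mm towards deck +x, which puts the axis at about (0.532, 0.1525), already under the TCP. I'm descending to grip.

Request:
play_rows(
  linear=[
    [0,0,-0.02],
    [0,0,-0.02],
    [0,0,-0.02],
    [0,0,-0.016],
    [0,0,-0.01],
    [0,0,0],
    [0,0,0],
  ],
  turn=[0,0,0,0,0,0,0],
)

```text
time: 5.4
tool_pos: [0.5319, 0.1525, 0.1161]
tool_rot: [0.0, 0.576, 0.817, 0.0]
contact_force: [0.7, 0.0, 0.2]
gripper_width: 0.998
grasp_force: 0.0
```

```bash
cat > st.py <<'E'
from plant import *
from h import *
s=state();x=q(s['tool_rot']).as_matrix()[:,0]
print({k:np.round(s[k],4).tolist() for k in("time","tool_pos","contact_force","ft_torque","gripper_width","grasp_force")},"yaw",round(float(np.degrees(np.arctan2(x[1],x[0]))),2),"q6",s['joint_pos'][5].round(4),"e6",s['joint_efforts'][5].round(4))
E
python3 st.py
```

```text
{'time': 5.4, 'tool_pos': [0.5319, 0.1525, 0.1161], 'contact_force': [0.7041, 0.0015, 0.1667], 'ft_torque': [-0.0117, -0.0304, 0.0256], 'gripper_width': 0.9979, 'grasp_force': 0.0} yaw 109.63 q6 -0.1981 e6 0.0
```

Request:
play_rows(
  linear=[
    [0,0,0],
    [0,0,0],
    [0,0,0],
    [0,0,0],
    [0,0,0],
    [0,0,0],
  ],
  turn=[0,0,0,0,0,0],
  hand=0.03,
)

```text
time: 6.15
tool_pos: [0.5314, 0.1524, 0.1161]
tool_rot: [0.0, 0.576, 0.817, -0.0]
contact_force: [-2.4, -0.7, 5.3]
gripper_width: 0.474
grasp_force: 60.6
```

```bash
python3 st.py
```

```text
{'time': 6.15, 'tool_pos': [0.5314, 0.1524, 0.1161], 'contact_force': [-2.3593, -0.7143, 5.3379], 'ft_torque': [-0.1173, 0.5878, -0.0186], 'gripper_width': 0.4736, 'grasp_force': 60.6384} yaw 109.64 q6 -0.198 e6 0.0043
```

Request:
play_rows(
  linear=[
    [0,0,0],
    [0,0,0],
    [0,0,0],
    [0,0,0],
  ],
  turn=[-2.5,-2.5,0,0],
)

```text
time: 6.65
tool_pos: [0.5314, 0.1524, 0.1162]
tool_rot: [0.0, 0.611, 0.791, -0.0]
contact_force: [-3.1, -1.3, 5.9]
gripper_width: 0.475
grasp_force: 60.8
```

```bash
python3 st.py
```

```text
{'time': 6.65, 'tool_pos': [0.5314, 0.1524, 0.1162], 'contact_force': [-3.0661, -1.3148, 5.9346], 'ft_torque': [-0.0842, 0.4907, -0.0078], 'gripper_width': 0.4752, 'grasp_force': 60.8348} yaw 104.64 q6 -0.1108 e6 0.0217
```

Request:
play_rows(
  linear=[
    [0,0,0],
    [0,0,0],
    [0,0,0],
    [0,0,0],
  ],
  turn=[-2.5,-2.5,0,0],
)

```text
time: 7.15
tool_pos: [0.5314, 0.1523, 0.1162]
tool_rot: [0.0, 0.645, 0.764, -0.0]
contact_force: [-4.0, -1.4, 5.8]
gripper_width: 0.475
grasp_force: 60.9
```

```bash
python3 st.py
```

```text
{'time': 7.15, 'tool_pos': [0.5314, 0.1523, 0.1162], 'contact_force': [-3.958, -1.3603, 5.782], 'ft_torque': [-0.2238, 0.5975, -0.0198], 'gripper_width': 0.4747, 'grasp_force': 60.8641} yaw 99.64 q6 -0.0235 e6 -0.0074
```

Request:
play_rows(
  linear=[
    [0,0,0],
    [0,0,0],
    [0,0,0],
    [0,0,0],
  ],
  turn=[-2.5,-2.5,0,0],
)

```text
time: 7.65
tool_pos: [0.5313, 0.1523, 0.1162]
tool_rot: [0.0, 0.678, 0.735, -0.0]
contact_force: [-3.8, -0.8, 5.9]
gripper_width: 0.479
grasp_force: 60.9
```

```bash
python3 st.py
```

```text
{'time': 7.65, 'tool_pos': [0.5313, 0.1523, 0.1162], 'contact_force': [-3.7762, -0.7914, 5.9327], 'ft_torque': [-0.1665, 0.6, -0.088], 'gripper_width': 0.4788, 'grasp_force': 60.9466} yaw 94.63 q6 0.0639 e6 -0.0424
```

Request:
play_rows(
  linear=[
    [0,0,0],
    [0,0,0],
    [0,0,0],
    [0,0,0],
    [0,0,0],
    [0,0,0],
  ],
  turn=[-2,-2,-2,-2,0,0],
)

```text
time: 8.4
tool_pos: [0.5312, 0.1524, 0.1161]
tool_rot: [-0.0, 0.727, 0.686, -0.0]
contact_force: [-3.8, -0.2, 6.2]
gripper_width: 0.472
grasp_force: 61.0
```

```bash
python3 st.py
```

```text
{'time': 8.4, 'tool_pos': [0.5312, 0.1524, 0.1161], 'contact_force': [-3.8117, -0.2154, 6.1671], 'ft_torque': [-0.1393, 0.6633, 0.051], 'gripper_width': 0.4716, 'grasp_force': 61.0311} yaw 86.65 q6 0.2033 e6 0.0394
```

Request:
play_rows(
  linear=[
    [0,0,0],
    [0,0,0],
    [0,0,0],
    [0,0,0],
    [0,0,0],
    [0,0,0],
    [0,0,0],
    [0,0,0],
  ],
  turn=[-4,-4,-4,-4,-2,-2,0,0],
)

```text
time: 9.4
tool_pos: [0.5312, 0.1523, 0.1161]
tool_rot: [-0.0, 0.836, 0.549, -0.0]
contact_force: [-3.9, -1.2, 5.0]
gripper_width: 0.476
grasp_force: 61.1
```

```bash
python3 st.py
```

```text
{'time': 9.4, 'tool_pos': [0.5312, 0.1523, 0.1161], 'contact_force': [-3.8564, -1.194, 5.0428], 'ft_torque': [-0.2043, 0.6756, 0.0245], 'gripper_width': 0.4762, 'grasp_force': 61.1195} yaw 66.65 q6 0.5524 e6 0.04
```

Same light detent torque, so there's no stop at this click. On to the next.

Request:
play_rows(
  linear=[
    [0,0,0],
    [0,0,0],
    [0,0,0],
    [0,0,0],
    [0,0,0],
    [0,0,0],
    [0,0,0],
    [0,0,0],
  ],
  turn=[-4,-4,-4,-4,-2,-2,0,0],
)

```text
time: 10.4
tool_pos: [0.5311, 0.1524, 0.1161]
tool_rot: [-0.0, 0.918, 0.396, -0.0]
contact_force: [-5.4, -0.7, 6.8]
gripper_width: 0.476
grasp_force: 61.1
```

```bash
python3 st.py
```

```text
{'time': 10.4, 'tool_pos': [0.5311, 0.1524, 0.1161], 'contact_force': [-5.3512, -0.7143, 6.802], 'ft_torque': [-0.177, 0.6879, 0.0293], 'gripper_width': 0.4763, 'grasp_force': 61.1425} yaw 46.65 q6 0.9014 e6 0.04
```

Request:
play_rows(
  linear=[
    [0,0,0],
    [0,0,0],
    [0,0,0],
    [0,0,0],
    [0,0,0],
    [0,0,0],
    [0,0,0],
    [0,0,0],
  ],
  turn=[-4,-4,-4,-4,-2,-2,0,0],
)

```text
time: 11.4
tool_pos: [0.531, 0.1526, 0.1161]
tool_rot: [-0.0, 0.973, 0.231, -0.0]
contact_force: [-5.5, 0.2, 6.4]
gripper_width: 0.473
grasp_force: 61.1
```

```bash
python3 st.py
```

```text
{'time': 11.4, 'tool_pos': [0.531, 0.1526, 0.1161], 'contact_force': [-5.4541, 0.1648, 6.4054], 'ft_torque': [-0.0732, 0.7094, 0.2133], 'gripper_width': 0.4734, 'grasp_force': 61.1436} yaw 26.69 q6 1.25 e6 0.2315
```

The torque rises to 0.23 N·m at 83°, so the stop is at about 80°. I'll add a slight press and hold it.

Request:
play_rows(
  linear=[
    [0,0,0],
    [0,0,0],
    [0,0,0],
  ],
  turn=[-0.5,0,0],
)

```text
time: 11.78
tool_pos: [0.531, 0.1526, 0.1161]
tool_rot: [-0.0, 0.974, 0.227, -0.001]
contact_force: [-5.2, -0.3, 6.8]
gripper_width: 0.474
grasp_force: 61.1
```

```bash
python3 st.py
```

```text
{'time': 11.775, 'tool_pos': [0.531, 0.1526, 0.1161], 'contact_force': [-5.1665, -0.2788, 6.7969], 'ft_torque': [-0.1135, 0.719, 0.2843], 'gripper_width': 0.4738, 'grasp_force': 61.1382} yaw 26.2 q6 1.2586 e6 0.2648
```

Request:
play_rows(
  linear=[
    [0,0,0],
    [0,0,0],
    [0,0,0],
    [0,0,0],
    [0,0,0],
    [0,0,0],
    [0,0,0],
    [0,0,0],
  ],
  turn=[3.5,6,6,6,6,6,6,4],
)

```text
time: 12.78
tool_pos: [0.5312, 0.1523, 0.1161]
tool_rot: [-0.0, 0.82, 0.572, -0.0]
contact_force: [-4.2, -2.5, 5.6]
gripper_width: 0.477
grasp_force: 61.2
```

Request:
play_rows(
  linear=[
    [0,0,0],
    [0,0,0],
    [0,0,0],
    [0,0,0],
    [0,0,0],
    [0,0,0],
    [0,0,0],
    [0,0,0],
  ],
  turn=[6,6,6,6,6,6,4,0],
)

```text
time: 13.78
tool_pos: [0.5314, 0.1523, 0.1161]
tool_rot: [0.0, 0.576, 0.817, -0.0]
contact_force: [-4.1, -0.7, 6.2]
gripper_width: 0.471
grasp_force: 61.1
```

Request:
play_rows(
  linear=[
    [0,0,0],
    [0,0,0],
  ],
  turn=[0,0],
)

```text
time: 14.02
tool_pos: [0.5314, 0.1524, 0.1161]
tool_rot: [0.0, 0.576, 0.817, -0.0]
contact_force: [-3.5, -1.0, 6.5]
gripper_width: 0.477
grasp_force: 61.1
```

```bash
python3 st.py
```

```text
{'time': 14.025, 'tool_pos': [0.5314, 0.1524, 0.1161], 'contact_force': [-3.5203, -1.0062, 6.4992], 'ft_torque': [-0.2046, 0.5214, -0.0071], 'gripper_width': 0.4766, 'grasp_force': 61.0579} yaw 109.65 q6 -0.1981 e6 0.0232
```

The e6 reading is slightly above its value at the start, about what the light switch contact would add. I'll release and let the detent centre the dial.

Request:
play_rows(
  linear=[
    [0,0,0],
    [0,0,0],
    [0,0,0],
    [0,0,0],
    [0,0,0],
    [0,0,0],
    [0,0,0],
  ],
  turn=[0,0,0,0,0,0,0],
  hand=0.085,
)

```text
time: 14.9
tool_pos: [0.5313, 0.1524, 0.1153]
tool_rot: [0.0, 0.576, 0.817, -0.0]
contact_force: [0.3, 0.6, 0.6]
gripper_width: 0.991
grasp_force: 0.0
```

Request:
play_rows(
  linear=[
    [0,0,0.01],
    [0,0,0.03],
    [0,0,0.03],
    [0,0,0.03],
    [0,0,0],
    [0,0,0],
  ],
  turn=[0,0,0,0,0,0],
)

```text
time: 15.65
tool_pos: [0.531, 0.1523, 0.2147]
tool_rot: [-0.0, 0.576, 0.817, -0.0]
contact_force: [0.2, 0.7, -0.2]
gripper_width: 1.0
grasp_force: 0.0
```

```bash
python3 st.py; python3 - <<'E'
from plant import *
from h import *
s=state();c=camera_info("wrist");rot,o=wrist(c,s)
im=grab_frame("wrist")[:,:,::-1].copy();cv2.imwrite("pics/w3.png",im)
def ptr(im,rot,o):
    a,b=map(int,proj(c,(.5317,.1525,.146),rot,o));k=14 
    w=im[b-26:b+18,a-20:a+20].mean(2); ys,xs=np.where(w>150)
    # only pixels inside the knob's top
    P=np.array([ray(c,(x+a-20,y+b-26),.146,rot,o)[:2] for x,y in zip(xs,ys)]);P=P[np.hypot(*(P-[.5317,.1525]).T)<.0195]
    v=cv2.fitLine(P.astype('f4')*1000,cv2.DIST_L2,0,.01,.01).ravel();m=P.mean(0)-[.5317,.1525]
    d=v[:2]*np.sign(v[:2]@m);return len(P),np.degrees(np.arctan2(d[1],d[0])),m
print(ptr(im,rot,o))
im0=cv2.imread("pics/w2.png");s0=dict(tool_pos=np.array([.5317,.1525,.2019]),tool_rot=np.array([4e-4,.5762,.8173,3e-4]))
print(ptr(im0,*wrist(c,s0)))
E
```

```text
{'time': 15.65, 'tool_pos': [0.531, 0.1523, 0.2147], 'contact_force': [0.1903, 0.6843, -0.2001], 'ft_torque': [-0.0443, 0.0126, 0.0119], 'gripper_width': 1.0003, 'grasp_force': 0.0} yaw 109.63 q6 -0.198 e6 0.0
(136, np.float64(93.75446356627319), array([0.00013042, 0.00918155]))
(145, np.float64(93.37544283133407), array([0.00036142, 0.00892731]))
```

View pics/w3.png

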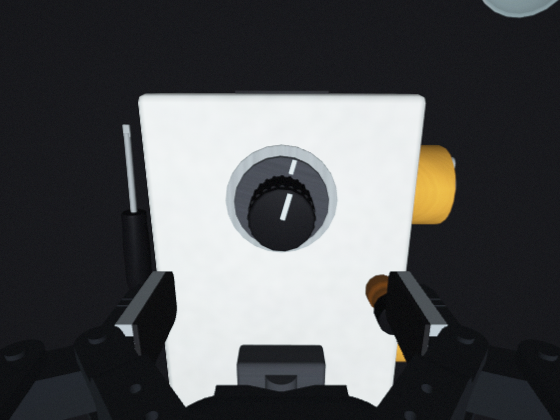

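The picture shows the dial at rest with its pointer at 93.8°, against 93.4° at the start. That is the same detent, 80° back from the stop. Next I'll take the lever with the fingers closed, starting in front of the ball.

Request:
play_rows(
  linear=[
    [-0.004,-0.035,0],
    [-0.004,-0.04,0],
    [-0.004,-0.04,0],
    [-0.003,-0.03,0],
    [0,-0.02,0],
    [0,0,0],
    [0,0,0],
    [0,0,0],
  ],
  turn=[0,0,0,0,0,0,0,0],
  hand=0,
)

```text
time: 16.7
tool_pos: [0.5162, -0.0117, 0.2149]
tool_rot: [-0.0, 0.576, 0.818, -0.0]
contact_force: [0.5, -1.3, -0.1]
gripper_width: -0.002
grasp_force: 0.0
```

Request:
play_rows(
  linear=[
    [0,0,-0.02],
    [0,0,-0.02],
    [0,0,-0.018],
    [0,0,0],
    [0,0,0],
  ],
  turn=[0,0,0,0,0],
)

```text
time: 17.32
tool_pos: [0.5166, -0.0127, 0.1575]
tool_rot: [0.0, 0.576, 0.817, 0.0]
contact_force: [0.2, 0.2, -0.2]
gripper_width: -0.002
grasp_force: 0.0
```

```bash
python3 st.py; python3 - <<'E'
from plant import *
import cv2
cv2.imwrite("pics/w4.png",grab_frame("wrist")[:,:,::-1])
E
```

```text
{'time': 17.325, 'tool_pos': [0.5166, -0.0127, 0.1575], 'contact_force': [0.2371, 0.1875, -0.2396], 'ft_torque': [-0.0268, -0.0137, 0.03], 'gripper_width': -0.0015, 'grasp_force': 0.0} yaw 109.63 q6 -0.5112 e6 0.0001
```

View pics/w4.png

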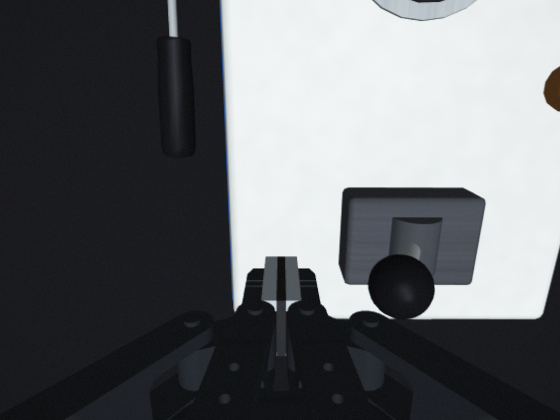

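The ball is at (401,287) with the closed fingertips at (281,270), beside it and in line. I'm pushing along deck x.

Request:
play_rows(
  linear=[
    [0.0094,0.0034,0],
    [0.0094,0.0034,0],
    [0.0094,0.0034,0],
    [0.0094,0.0034,0],
    [0.0094,0.0034,0],
    [0.0094,0.0034,0],
    [0,0,0],
  ],
  turn=[0,0,0,0,0,0,0],
)

```text
time: 18.25
tool_pos: [0.5734, 0.0082, 0.157]
tool_rot: [-0.0, 0.576, 0.817, 0.0]
contact_force: [-0.2, 0.3, -0.6]
gripper_width: -0.001
grasp_force: 0.0
```

Request:
play_rows(
  linear=[
    [0.0047,0.0017,0],
    [0.0028,0.001,0],
    [0,0,0],
  ],
  turn=[0,0,0],
)

```text
time: 18.62
tool_pos: [0.5796, 0.0104, 0.1567]
tool_rot: [-0.001, 0.576, 0.817, -0.001]
contact_force: [-3.6, -0.9, -0.5]
gripper_width: 0.002
grasp_force: 1.6
```

```bash
python3 st.py; python3 - <<'E'
from plant import *
import cv2
cv2.imwrite("pics/w5.png",grab_frame("wrist")[:,:,::-1])
E
```

```text
{'time': 18.625, 'tool_pos': [0.5796, 0.0104, 0.1567], 'contact_force': [-3.622, -0.8504, -0.4961], 'ft_torque': [-0.1364, 0.5656, 0.0312], 'gripper_width': 0.0024, 'grasp_force': 1.5577} yaw 109.63 q6 -0.4528 e6 0.0078
```

View pics/w5.png

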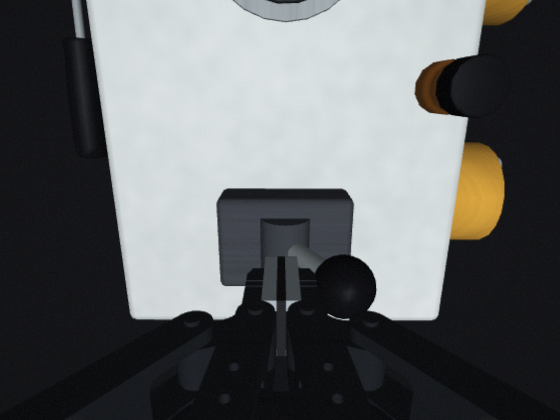

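The lever now leans to the far side, with the ball at (345,287). I'll push a little more to make sure it's at its end stop.

Request:
play_rows(
  linear=[
    [0.0019,0.0007,0],
    [0,0,0],
  ],
  turn=[0,0],
)

```text
time: 18.92
tool_pos: [0.58, 0.0105, 0.1566]
tool_rot: [-0.002, 0.576, 0.817, -0.002]
contact_force: [-9.8, -3.5, 1.4]
gripper_width: 0.0
grasp_force: 5.0
```

Request:
play_rows(
  linear=[
    [0.0019,0.0007,0],
    [0,0,0],
  ],
  turn=[0,0],
)

```text
time: 19.18
tool_pos: [0.5803, 0.0107, 0.1565]
tool_rot: [-0.004, 0.576, 0.817, -0.004]
contact_force: [-16.2, -5.8, 4.9]
gripper_width: -0.002
grasp_force: 8.6
```

```bash
python3 st.py
```

```text
{'time': 19.175, 'tool_pos': [0.5803, 0.0107, 0.1565], 'contact_force': [-16.2166, -5.7844, 4.9128], 'ft_torque': [-0.7658, 2.4625, 0.0719], 'gripper_width': -0.0021, 'grasp_force': 8.6257} yaw 109.63 q6 -0.4497 e6 0.0123
```

The lever is firmly at its stop: the force rises while the tool stays put. I'm backing off and up.

Request:
play_rows(
  linear=[
    [-0.0094,-0.0034,0],
    [-0.0188,-0.0068,0],
    [-0.0188,-0.0068,0.01],
    [0,0,0.04],
    [0,0,0.05],
    [0,0,0.04],
    [0,0,0],
    [0,0,0],
  ],
  turn=[0,0,0,0,0,0,0,0],
)

```text
time: 20.18
tool_pos: [0.5372, -0.005, 0.2972]
tool_rot: [0.0, 0.576, 0.817, 0.0]
contact_force: [0.1, -0.6, -0.7]
gripper_width: -0.002
grasp_force: 0.0
```

```bash
python3 st.py; python3 - <<'E'
from plant import *
from h import *
s=state();c=camera_info("wrist");rot,o=wrist(c,s)
im=grab_frame("wrist")[:,:,::-1].copy()
M=np.array([[.942,-.335],[.335,.942]])
for v in(.92,1.0):
    a=v-.5;P=np.r_[np.array([.5818,.0111])+M@[.05*np.sin(a),0],.122+.05*np.cos(a)];p=proj(c,P,rot,o);print(v,p)
cv2.circle(im,tuple(np.int32(p)),2,(0,0,255),-1)
cv2.imwrite("pics/w6.png",im)
E
```

```text
{'time': 20.175, 'tool_pos': [0.5372, -0.005, 0.2972], 'contact_force': [0.0781, -0.65, -0.6778], 'ft_torque': [0.0241, -0.0092, 0.0413], 'gripper_width': -0.0019, 'grasp_force': 0.0} yaw 109.64 q6 -0.4908 e6 -0.0004
0.92 [366.75810022 193.02104566]
1.0 [370.83574015 192.41641042]
```

View pics/w6.png

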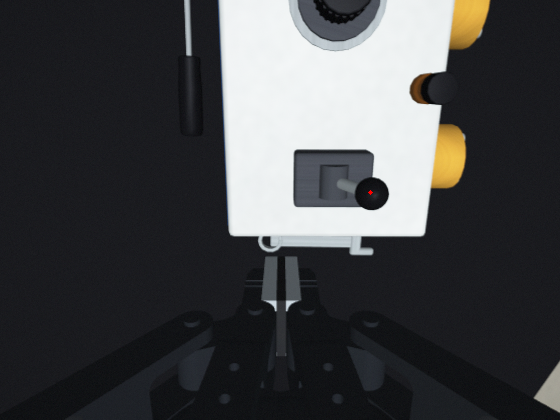

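The ball is centred at (371,193), where a fully locked lever (1.0 rad) should put it, and the bystanders in view look untouched.

```bash
python3 -c "
from plant import *
print(job_done())"
```

```text
the job is handed in; nothing more can be done
None
```

I turned the dial to its stop (about 0.26 N·m), turned it back four clicks and let go, then swung the lock lever fully to the far side, and handed the job in at about 20 s without touching the bystanders; no verdict was returned.

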